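# Fit the core sleeve and hold the fresh label roll over the unwinder spindle

### The arm

A 7-joint arm with a two-finger parallel gripper is mounted at the origin on a cart in front of the work surface, level with it; the furniture and walls round the work are solid. World frame = base frame: x ahead of the robot, y to its left, z up, the work surface at z = 0. Lengths are in m, angles in degrees, forces in N, time in s.
With the tool pointing down it reaches from about 0.35 to 0.9 m from the base axis. Payload 8.1 kg.
Tool frame: the origin (TCP) lies midway between the tips of the shut fingers; the grasp point (between the pads) lies 19 mm behind it; z points along the fingers, y is the line along which they close (so a half turn about z gives the same grasp; the last joint's range is limited). The gripper opens to 85 mm and grips with 20 to 120 N. Pads are 22 mm wide; open, the fingers measure 114 mm over their backs; the gripper's body (76 mm by 85 mm) begins 54 mm behind the grasp point. The pads swing forward as they close: fully open they stand 13 mm farther back than shut.
Start: joints at [-72.17, 24.895, 1.432, 90.138, -0.665, 64.973, -4.303], TCP at [0.251, 0.572, 0.231] pointing down, gripper open.
Joint ranges: [-149.89, 149.89], [-25.12, 119.58], [-72.63, 75.52], [4.76, 147.25], [-75.54, 255.54], [6.69, 114.76], [-157.13, 157.13]. Speed limits (degrees/s): [127.2, 127.2, 172.46, 172.46, 180, 180, 180].

### API

Orientations are given as a 3x3 rotation matrix whose columns are the frame's x, y, z axes.
In Python, from cell import telemetry, vision, bot gives the robot as it stands.
- The arm moves only by the shell command python3 -m inch 'ROWS' [OPENING] [FORCE]. ROWS is JSON, a list of rows, each an object of numbers: "x", "y", "z": the shift along the tool's x, y, z in cm; "spin": the turn about the tool's z in degrees. A call has 1 to 12 rows; each row shifts and turns the commanded pose from where the row before left it, along the tool's axes as they then stand; what a row does not reach is not made up. A row lasts 1/10 s, in which the tool goes at most 50 mm and 8.59 degrees, less where a joint would pass 70% of its speed; a pose out of reach is approached as far as the arm can. A call is refused whole if a number of a shift passes 5 or a number of a turn 8.59, either way. A call with a gripper value outside its range is refused whole. OPENING is the opening in per cent of the stroke, from 0 (shut) to 100 (fully open), set as the call begins (- or left out, the last holds). The fingers move at their own pace and stop on an object; FORCE is the grip in N (left out, the last holds). Time passes only in rows, so rows that do not move let the fingers close. It gives the time, the measured TCP pose, the force, the opening and the grip force at its end, in the units of the state.
- telemetry.get_obs(): the state, without advancing time (a new reading comes with each control period).
- vision.grab_frame(name): name is "side" or "top"; returns the picture (400x640x3 uint8, red, green, blue); there is no depth.
- vision.get_calibration(name): a dict with "intrinsics" (3x3 intrinsics, pixels), "k1" (the pictures are not rectified: a ray, as slopes to the right and down, at radius r is drawn at 1 + k1 r^2 times it, then the intrinsics apply), "origin" and "rotation" of the camera in the world. Camera axes: x right, y down, z forward; pixel columns grow to the right and rows downward; lengths in m; the calibration is good to about 2 mm. A picture is of the moment at which its call begins. get_calibration takes no time and is no camera call.
- bot.sign_off(): hands the job in; it is judged then, once.
The state is a dict: "t": time; "joints": joint angles; "dq": joint speeds; "joint_efforts": joint torques, N m; "eef_pos": TCP position; "eef_rot": TCP orientation; "wrist_force": force on the tool from outside, world axes, zero at the start; "moment": the same for the moment, N m; "opening": opening from 0.0 (shut) to 1.0 (fully open); "gripper_force": force on a finger pad.
Only numpy, scipy, OpenCV 4.12 (cv2) and the standard library are available. Lean on these libraries where they do the work, as an engineer would, in place of code of your own. Each camera call takes 0.05 s, during which the arm holds its last target. There are 200 camera calls.

### The job

I am changing over the label unwinder: push the orange core sleeve, flange down, onto the unwinder's upright spindle until the flange sits flat on the reel plate, and let go of it. Then pick up the roll of white labels, carry it over the things between without disturbing them, and hold it level with its core centred over the spindle, its underside about 1 cm above the spindle tip and never touching the unwinder or the sleeve, so that I can thread the tail before the roll goes down. Finish while still holding it there; do not lower it or let it go.

Things in the scene. Friction and masses are not known exactly. Their poses are not given: they have to be found in the camera images.
- unwinder: Label unwinder fixed to the bench; origin on the bench under the spindle axis, z up. Grey base, x -85 to 85, y -137 to 77 mm, top at 16 mm; on it a turning aluminium reel plate, 140 mm across, top at z = 24 mm, which carries the bare steel spindle. Two white guide rollers, 24 mm across, 70 mm high, stand at x, y = -56, -108 mm and about 8, -108 mm (on a sprung arm that swings).
- spindle_foot (a point): Where the spindle leaves the reel plate: on the spindle axis, at the height of the plate's top (24 mm above the bench); z up. The spindle is a cylinder 12 mm across for 44 mm from here, then a cone 8 mm high to its tip.
- spindle_tip (a point): Tip of the spindle's cone, 52 mm above spindle_foot, 76 mm above the bench; z up.
- core_sleeve: Orange core sleeve, a rigid tube upright on the bench: 21 mm outside, bore 14 mm right through (1 mm clearance all round on the spindle), 40 mm high, foot flange 36 mm across and 4 mm thick. Origin at the centre of the flange's underside, z up along the bore. 40 g. Grip the tube above the flange. Seated, its origin is at spindle_foot and 12 mm of spindle stand out above it.
- white_roll: Roll of white labels lying flat: 66 mm across, 30 mm high, with a brown core whose hole is about 23 mm across. Origin at the centre of its underside, z up along the core. About 80 g. Rigid; grip it across its outside. The hole is only a look: the roll behaves as a solid disc.
- clip_bin: Loose blue parts bin with black clips, 144 (x) x 96 (y) x 62 mm high, low front towards -x; origin at the centre of its underside. A bystander that stands between the start of sleeve and roll and the unwinder.
- ink_refill: Loose black ink bottle, 52 mm across and 100 mm high, upright; origin at the centre of its underside. A bystander behind the bin.
- yellow_roll: Loose roll of yellow labels, 72 mm across and 46 mm high, lying flat; origin at the centre of its underside. A bystander; not the roll to take.

How it is judged:
By the outcome, as a careful person would: the job done as asked, in the order asked, and still so for the second after the job is handed in, while the arm keeps its last pose, push and grip.
It also fails if it takes over 64 s, if anything falls off the work surface, if the arm or the gripper's body presses on something with over 40 N, if the wrist force passes 120 N, or if a joint passes its speed limit or range.

## Working session

There is one attempt and no reset: what is moved stays moved. The work goes in short steps, Python scripts to look and compute and a shell command to move; the robot and the scene stay as the last step left them, time stands still between calls to the robot, and variables do not carry over. Pictures are saved under pics/ and viewed, at most 12 in all, crops included, and the job is handed in when it is done.

```bash
ls; mkdir -p pics; python3 - <<'E'
from cell import telemetry, vision, bot
import cv2
for n in("side","top"):
    cv2.imwrite(f"pics/{n}0.png",vision.grab_frame(n)[:,:,::-1]); print(n,vision.get_calibration(n))
o=telemetry.get_obs(); print({k:o[k] for k in("t","eef_pos","eef_rot","opening","wrist_force")})
E
```

```text
pics
side {'intrinsics': array([[377.96231593,   0.        , 314.51372205],
       [  0.        , 377.96231593, 208.06284478],
       [  0.        ,   0.        ,   1.        ]]), 'k1': 0.016608252673876073, 'origin': array([ 0.22431593, -0.63004946,  0.70829353]), 'rotation': array([[ 8.90635599e-01, -2.96517756e-01,  3.44739683e-01],
       [-4.54717745e-01, -5.80829281e-01,  6.75180804e-01],
       [ 3.18053126e-05, -7.58099311e-01, -6.52139121e-01]])}
top {'intrinsics': array([[505.33154616,   0.        , 319.73344891],
       [  0.        , 505.33154616, 196.212542  ],
       [  0.        ,   0.        ,   1.        ]]), 'k1': -0.04383286799472563, 'origin': array([ 0.42558289, -0.00147911,  1.44698976]), 'rotation': array([[-2.26785754e-02, -9.93783448e-01,  1.08996054e-01],
       [-9.99739712e-01,  2.28146436e-02,  1.31006203e-06],
       [-2.48800806e-03, -1.08967654e-01, -9.94042182e-01]])}
{'t': 0.1, 'eef_pos': array([0.2511307 , 0.57183106, 0.23062018]), 'eef_rot': array([[-9.15593317e-01,  4.02105276e-01, -4.73753146e-04],
       [ 4.02105541e-01,  9.15592331e-01, -1.34853251e-03],
       [-1.08487290e-04, -1.42520612e-03, -9.99998979e-01]]), 'opening': 1.001410833510092, 'wrist_force': array([-0.65639541,  0.12503937, -0.30625389])}
```

View pics/side0.png

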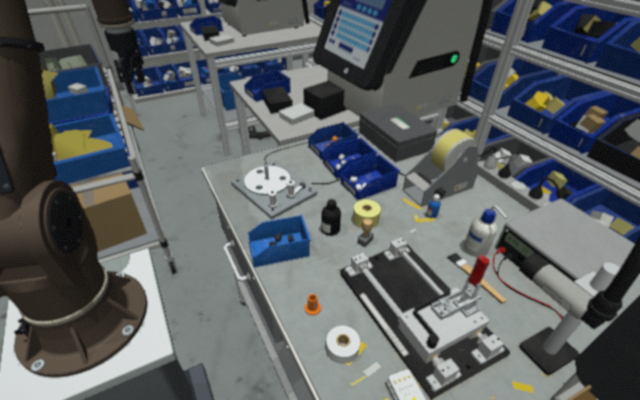

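View pics/top0.png

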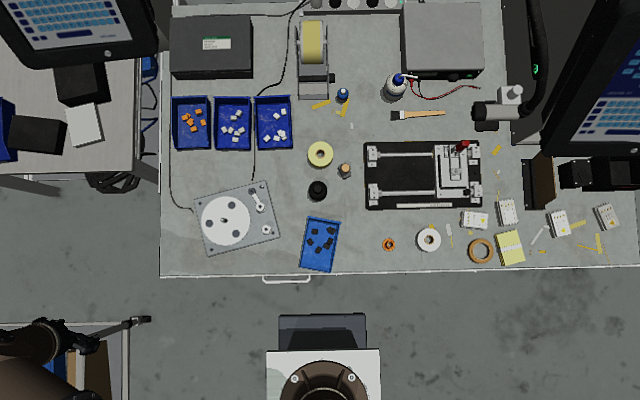

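Side view: sleeve at about (313,304), white roll (343,343), bin (280,240), reel plate (267,181). Top view: sleeve (389,244), roll (428,240), reel plate (224,221), bin (320,243), ink (317,190), yellow roll (320,154). Next I measure these from masks.

```bash
cat > h.py <<'E'
from cell import telemetry, vision, bot
import cv2, numpy as np
C={n:vision.get_calibration(n) for n in("side","top")}
def ray(n,p):
    c=C[n]; K=c["intrinsics"]; d=np.array([(p[0]-K[0,2])/K[0,0],(p[1]-K[1,2])/K[1,1]])
    u=d.copy()
    for _ in range(10): u=d/(1+c["k1"]*(u@u))
    return c["origin"],c["rotation"]@np.r_[u,1]
def plane(n,p,z):
    o,d=ray(n,p); return o+d*(z-o[2])/d[2]
def px(n,P):
    c=C[n]; q=c["rotation"].T@(np.array(P)-c["origin"]); u=q[:2]/q[2]
    return (u*(1+c["k1"]*(u@u)))*c["intrinsics"][0,0]+c["intrinsics"][:2,2]
def tri(p,q):
    a,d=ray("top",p); b,e=ray("side",q)
    s=np.linalg.lstsq(np.c_[d,-e],b-a,rcond=None)[0]
    A,B=a+s[0]*d,b+s[1]*e; return (A+B)/2,np.linalg.norm(A-B)
def blob(im,box,lo,hi):
    x0,y0,x1,y1=box; m=cv2.inRange(cv2.cvtColor(im[y0:y1,x0:x1],cv2.COLOR_RGB2HSV),lo,hi)
    cs,_=cv2.findContours(m,cv2.RETR_EXTERNAL,cv2.CHAIN_APPROX_NONE); k=max(cs,key=cv2.contourArea)
    return cv2.convexHull(k)[:,0,:]+np.array([x0,y0])
def circ(P):  # least-squares circle of xy points
    A=np.c_[2*P[:,:2],np.ones(len(P))]; s=np.linalg.lstsq(A,(P[:,:2]**2).sum(1),rcond=None)[0]
    return s[:2],np.sqrt(s[2]+s[0]**2+s[1]**2)
E
python3 - <<'E'
from h import *
T=vision.grab_frame("top");S=vision.grab_frame("side")
def rep(n,im,lab,box,lo,hi,z):
    h=blob(im,box,lo,hi); P=np.array([plane(n,p,z) for p in h]); c,r=circ(P)
    print(n,lab,"circle",c.round(4),"r",r.round(4),"px",h.min(0),h.max(0))
W=((0,0,205),(180,40,255));O=((5,150,120),(18,255,255))
rep("top",T,"plate",(190,185,256,260),(0,0,212),(180,30,255),.024)
rep("side",S,"plate",(235,160,300,200),(0,0,205),(180,40,255),.024)
rep("top",T,"roll",(413,225,443,255),*W,.030)
rep("side",S,"roll",(322,322,362,364),*W,.030)
rep("top",T,"sleeve",(375,230,402,258),*O,.004)
rep("side",S,"sleeve",(300,285,328,320),*O,.004)
h=blob(T,(295,210,345,275),(100,120,60),(125,255,255)); print("bin top rim",cv2.boxPoints(cv2.minAreaRect(np.array([plane("top",p,.06)[:2] for p in h],np.float32))).round(3).tolist())
print("ink",plane("top",(318,187),.1).round(3),"yellow",plane("top",(320,154),.046).round(3))
a=cv2.resize(T[170:262,180:445],None,fx=3,fy=3,interpolation=2); b=cv2.resize(S[140:220,220:310],None,fx=3,fy=3,interpolation=2)
k=np.zeros((276+240,795,3),np.uint8);k[:276,:]=a;k[276:,:270]=b
k[276:516,280:280+270]=cv2.resize(S[280:360,290:380],None,fx=3,fy=3,interpolation=2)
cv2.imwrite("pics/crop1.png",k[:,:,::-1])
E
```

```text
top plate circle [0.1677 0.0788] r 0.43 px [227 207] [227 207]
side plate circle [0.5191 0.2652] r 0.0678 px [245 167] [289 193]
top roll circle [ 0.4531 -0.3032] r 0.03 px [418 229] [434 250]
side roll circle [ 0.4522 -0.3054] r 0.0314 px [327 326] [359 355]
top sleeve circle [ 0.4422 -0.1934] r 0.0171 px [383 239] [394 250]
side sleeve circle [ 0.4408 -0.1954] r 0.0165 px [305 303] [319 314]
bin top rim [[0.36800000071525574, -0.027000000700354576], [0.5059999823570251, -0.0560000017285347], [0.5260000228881836, 0.03400000184774399], [0.3869999945163727, 0.06400000303983688]]
ink [0.598 0.003 0.1  ] yellow [ 0.699 -0.005  0.046]
```

View pics/crop1.png

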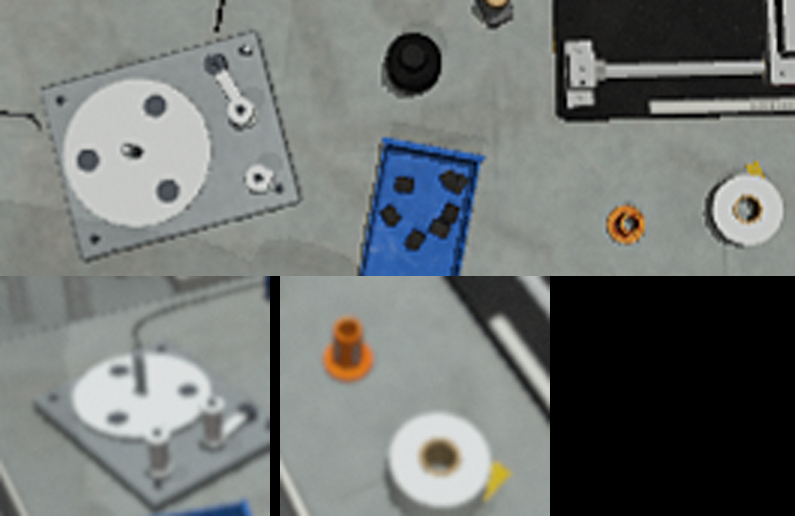

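The crop shows the sleeve, roll and plate clearly; the spindle tip is at about (222,220) in the top view, and in the side view the spindle rises from the plate near (267,181). The two cameras agree within 2 mm. Moving to above the sleeve.

```bash
python3 -m inch '[{"x":-2,"y":-2.6},{"x":-2,"y":-2.6},{"x":-2,"y":-2.6},{"x":-2,"y":-2.6},{"x":-2,"y":-2.6},{"x":-2,"y":-2.6},{"x":-2,"y":-2.6},{"x":-2,"y":-2.6},{"x":-2,"y":-2.6},{"x":-2,"y":-2.6},{"x":-2,"y":-2.6},{"x":-2,"y":-2.6}]' 100 40
python3 -m inch '[{"x":-2,"y":-2.6},{"x":-2,"y":-2.6},{"x":-2,"y":-2.6},{"x":-2,"y":-2.6},{"x":-2,"y":-2.6},{"x":-2,"y":-2.6},{"x":-2,"y":-2.6},{"x":-2,"y":-2.6},{"x":-2,"y":-2.6},{"x":-2,"y":-2.6},{"x":-2,"y":-2.6},{}]' 70
cat >> h.py <<'E'
def go(P):
    o=telemetry.get_obs(); R=np.array(o["eef_rot"]); print("t",round(o["t"],2),"pos",o["eef_pos"].round(4),"shift cm",(R.T@(np.array(P)-o["eef_pos"])*100).round(2),"yaw",np.degrees(np.arctan2(R[1,1],R[0,1])).round(1),"tilt",R[:2,2].round(4),"F",o["wrist_force"].round(1),"open",round(o["opening"],3),"grip",o["gripper_force"],"j",np.round(o["joints"],0))
E
python3 -c "
from h import *
go([.4415,-.1944,.012])"
```

```text
t 0.2 pos [0.2512 0.572  0.2308] shift cm [-48.24 -62.49  21.95] yaw 66.3 tilt [-0.0003 -0.001 ] F [-0.2  0.4  0.1] open 0.998 grip 0.0 j [-72.  25.   1.  90.  -1.  65.  -4.]invalid input
invalid input
```

```bash
python3 -m inch '[{"x":-2,"y":-2.6,"z":0,"spin":0},{"x":-2,"y":-2.6,"z":0,"spin":0},{"x":-2,"y":-2.6,"z":0,"spin":0},{"x":-2,"y":-2.6,"z":0,"spin":0},{"x":-2,"y":-2.6,"z":0,"spin":0},{"x":-2,"y":-2.6,"z":0,"spin":0},{"x":-2,"y":-2.6,"z":0,"spin":0},{"x":-2,"y":-2.6,"z":0,"spin":0},{"x":-2,"y":-2.6,"z":0,"spin":0},{"x":-2,"y":-2.6,"z":0,"spin":0},{"x":-2,"y":-2.6,"z":0,"spin":0},{"x":-2,"y":-2.6,"z":0,"spin":0}]' 80 40
```

```text
t: 1.4
eef_pos: [0.3457, 0.1887, 0.2314]
eef_rot: [[-0.916, 0.402, 0.0], [0.402, 0.916, 0.0], [-0.0, 0.0, -1.0]]
wrist_force: [0.9, 0.7, 0.9]
opening: 0.803
gripper_force: 0.0
```

```bash
python3 -m inch '[{"x":-2,"y":-2.6,"z":0,"spin":0},{"x":-2,"y":-2.6,"z":0,"spin":0},{"x":-2,"y":-2.6,"z":0,"spin":0},{"x":-2,"y":-2.6,"z":0,"spin":0},{"x":-2,"y":-2.6,"z":0,"spin":0},{"x":-2,"y":-2.6,"z":0,"spin":0},{"x":-2,"y":-2.6,"z":0,"spin":0},{"x":-2,"y":-2.6,"z":0,"spin":0},{"x":-2,"y":-2.6,"z":0,"spin":0},{"x":-2,"y":-2.6,"z":0,"spin":0},{"x":-2,"y":-2.6,"z":0,"spin":0},{"x":0,"y":0,"z":0,"spin":0}]' 60
python3 -c "
from h import *
go([.4415,-.1944,.012])"
```

```text
t: 2.6
eef_pos: [0.4323, -0.1645, 0.2316]
eef_rot: [[-0.913, 0.407, 0.001], [0.407, 0.913, -0.002], [-0.002, -0.002, -1.0]]
wrist_force: [1.6, -0.3, -0.6]
opening: 0.599
gripper_force: 0.0
t 2.6 pos [ 0.4323 -0.1645  0.2316] shift cm [-2.02 -2.32 21.97] yaw 66.0 tilt [ 0.0009 -0.0023] F [ 1.6 -0.3 -0.6] open 0.599 grip 0.0 j [-16.  10.  35. 114.  -7.  58.  88.]
```

```bash
python3 -m inch '[{"x":-1,"y":-1.2,"z":2,"spin":0},{"x":-1,"y":-1.1,"z":3,"spin":0},{"x":0,"y":0,"z":4,"spin":0},{"x":0,"y":0,"z":4,"spin":0},{"x":0,"y":0,"z":3,"spin":0},{"x":0,"y":0,"z":1,"spin":0},{"x":0,"y":0,"z":0,"spin":0},{"x":0,"y":0,"z":0,"spin":0}]'
python3 - <<'E'
from h import *
go([.4415,-.1944,.012])
S=vision.grab_frame("side");T=vision.grab_frame("top")
cv2.imwrite("pics/c2.png",np.hstack([cv2.resize(S[240:340,260:360],(400,400)),cv2.resize(T[200:300,340:440],(400,400))])[:,:,::-1])
E
```

```text
t: 3.4
eef_pos: [0.4418, -0.1895, 0.0624]
eef_rot: [[-0.916, 0.402, 0.001], [0.402, 0.916, -0.0], [-0.001, 0.0, -1.0]]
wrist_force: [0.2, -0.6, 0.2]
opening: 0.602
gripper_force: 0.0
t 3.4 pos [ 0.4418 -0.1895  0.0624] shift cm [-0.17 -0.46  5.04] yaw 66.3 tilt [ 0.0013 -0.0002] F [ 0.2 -0.6  0.2] open 0.602 grip 0.0 j [ -5.  27.  29. 122. -22.  36. 105.]
```

View pics/c2.png

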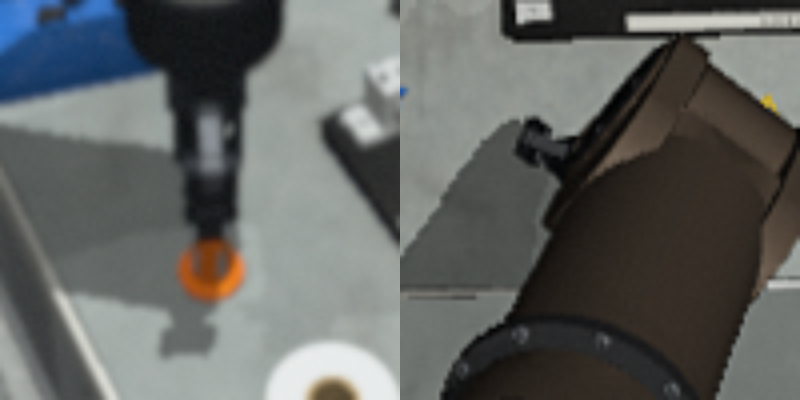

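The sleeve at side (313,307) lies straight under the open fingers (centre about 312). Going down and gripping.

```bash
python3 -m inch '[{"x":-0.1,"y":-0.5,"z":1,"spin":0},{"x":0,"y":0,"z":2,"spin":0},{"x":0,"y":0,"z":1.5,"spin":0},{"x":0,"y":0,"z":0.5,"spin":0},{"x":0,"y":0,"z":0,"spin":0},{"x":0,"y":0,"z":0,"spin":0}]'
python3 -m inch '[{"x":0,"y":0,"z":0,"spin":0},{"x":0,"y":0,"z":0,"spin":0},{"x":0,"y":0,"z":0,"spin":0},{"x":0,"y":0,"z":0,"spin":0},{"x":0,"y":0,"z":0,"spin":0},{"x":0,"y":0,"z":0,"spin":0},{"x":0,"y":0,"z":0,"spin":0},{"x":0,"y":0,"z":0,"spin":0}]' 0 40
python3 -c "
from h import *
go([.4415,-.1944,.012])"
```

```text
t: 4.1
eef_pos: [0.4403, -0.1947, 0.0117]
eef_rot: [[-0.915, 0.402, 0.001], [0.402, 0.915, -0.0], [-0.001, 0.0, -1.0]]
wrist_force: [-0.4, 0.7, 1.0]
opening: 0.601
gripper_force: 0.0
t: 4.9
eef_pos: [0.4404, -0.1944, 0.012]
eef_rot: [[-0.916, 0.402, 0.001], [0.402, 0.916, -0.0], [-0.001, 0.0, -1.0]]
wrist_force: [-1.7, 1.1, 6.4]
opening: 0.233
gripper_force: 38.8
t 4.9 pos [ 0.4404 -0.1944  0.012 ] shift cm [-0.1   0.04 -0.  ] yaw 66.3 tilt [ 0.0012 -0.    ] F [-1.7  1.1  6.4] open 0.233 grip 38.836221769452095 j [ -0.  32.  24. 124. -26.  29. 110.]
```

```bash
python3 -m inch '[{"x":0,"y":0,"z":-1,"spin":0},{"x":0,"y":0,"z":-2,"spin":0},{"x":0,"y":0,"z":-3,"spin":0},{"x":0,"y":0,"z":-3,"spin":0},{"x":0,"y":0,"z":-3,"spin":0},{"x":0,"y":0,"z":-1.5,"spin":0},{"x":0,"y":0,"z":0,"spin":0}]'
python3 - <<'E'
from h import *
T=cv2.imread("pics/top0.png")[:,:,::-1].copy();S=cv2.imread("pics/side0.png")[:,:,::-1].copy()
c=T[170:262,180:262]; print("plate val",T[215,212],"base val",T[240,262])
for n,im,box,z,th in(("top",T,(190,185,256,260),.024,(195,205,215)),("side",S,(235,155,305,200),.024,(185,195,205))):
    for v in th:
        h=blob(im,box,(0,0,v),(180,40,255)); P=np.array([plane(n,p,z) for p in h]); c,r=circ(P); res=np.linalg.norm(P[:,:2]-c,axis=1)-r
        print(n,v,c.round(4),r.round(4),len(h),abs(res).max().round(4))
print("tip",plane("top",(221.7,220.3),.076))
S=vision.grab_frame("side"); go([.519,.2652,.14])
h=blob(S,(220,150,400,330),(5,150,120),(18,255,255)); print(h.min(0),h.max(0)); P=np.array([plane("side",p,.126) for p in h]); print(circ(P))
E
```

```text
t: 5.6
eef_pos: [0.4412, -0.1948, 0.1489]
eef_rot: [[-0.916, 0.402, 0.004], [0.402, 0.916, -0.001], [-0.004, 0.001, -1.0]]
wrist_force: [0.1, 0.4, -0.6]
opening: 0.227
gripper_force: 39.2
plate val [198 200 197] base val [145 151 151]
top 195 [0.5196 0.2669] 0.0677 29 0.0008
top 205 [0.4884 0.2328] 0.022 5 0.0011Traceback (most recent call last):
  File "<stdin>", line 6, in <module>
  File "h.py", line 20, in blob
    cs,_=cv2.findContours(m,cv2.RETR_EXTERNAL,cv2.CHAIN_APPROX_NONE); k=max(cs,key=cv2.contourArea)
                                                                        ~~~^^^^^^^^^^^^^^^^^^^^^^^^
ValueError: max() iterable argument is empty
```

```bash
python3 -m inch '[{"x":0.5,"y":2,"z":0,"spin":0},{"x":1,"y":4,"z":0,"spin":0},{"x":1,"y":4,"z":0,"spin":0},{"x":1,"y":4,"z":0,"spin":0},{"x":1,"y":4,"z":0,"spin":0},{"x":1,"y":4,"z":0,"spin":0},{"x":1,"y":4,"z":0,"spin":0},{"x":1,"y":4,"z":0,"spin":0},{"x":1,"y":4,"z":0,"spin":0},{"x":1,"y":4,"z":0,"spin":0},{"x":1,"y":4,"z":0,"spin":0},{"x":1,"y":3.3,"z":0,"spin":0}]'
python3 -m inch '[{"x":0,"y":0,"z":0,"spin":0},{"x":0,"y":0,"z":0,"spin":0},{"x":0,"y":0,"z":0,"spin":0}]'
python3 - <<'E'
from h import *
go([.5184,.2664,.100])
S=vision.grab_frame("side")
h=blob(S,(220,100,320,200),(3,120,80),(20,255,255)); print(h.min(0),h.max(0))
cv2.imwrite("pics/c3.png",cv2.resize(S[110:210,220:320],(600,600),interpolation=2)[:,:,::-1])
E
```

```text
t: 6.8
eef_pos: [0.5164, 0.269, 0.1456]
eef_rot: [[-0.916, 0.401, -0.001], [0.401, 0.916, -0.0], [0.001, -0.001, -1.0]]
wrist_force: [1.1, -0.2, 0.3]
opening: 0.23
gripper_force: 39.2
t: 7.1
eef_pos: [0.5166, 0.265, 0.1459]
eef_rot: [[-0.915, 0.404, -0.001], [0.404, 0.915, -0.001], [0.0, -0.001, -1.0]]
wrist_force: [0.2, -0.3, -1.1]
opening: 0.233
gripper_force: 39.2
t 7.1 pos [0.5166 0.265  0.1459] shift cm [-0.11  0.21  4.59] yaw 66.2 tilt [-0.0008 -0.0013] F [ 0.2 -0.3 -1.1] open 0.233 grip 39.22951117157936 j [-52.  27.  28. 104. -16.  53.  49.]
[258 145] [268 150]
```

View pics/c3.png

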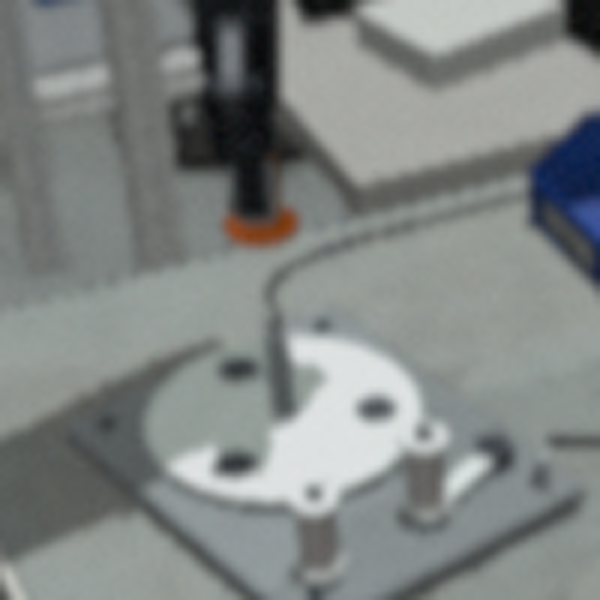

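The flange hangs at side (263,148), a little left of the spindle axis (tip about (266,162)). Correcting, lowering, and measuring it in the side view's own frame.

```bash
python3 -m inch '[{"x":-0.1,"y":0.2,"z":1,"spin":0},{"x":0,"y":0,"z":2,"spin":0},{"x":0,"y":0,"z":1,"spin":0},{"x":0,"y":0,"z":0.5,"spin":0},{"x":0,"y":0,"z":0,"spin":0},{"x":0,"y":0,"z":0,"spin":0},{"x":0,"y":0,"z":0,"spin":0}]'
python3 - <<'E'
from h import *
go([.5184,.2664,.100]); z=telemetry.get_obs()["eef_pos"][2]-.012
S=vision.grab_frame("side")
h=blob(S,(220,100,320,200),(3,120,80),(20,255,255)); print(h.min(0),h.max(0))
P=np.array([plane("side",p,z+.004) for p in h]); print("flange side",circ(P), "want",[.5191,.2652])
print("pred px tip",px("side",[.5191,.2652,.076]),"flange bot",px("side",[.5191,.2652,z]))
cv2.imwrite("pics/c4.png",np.hstack([cv2.resize(S[120:200,225:305],(400,400),interpolation=2),cv2.resize(vision.grab_frame("top")[180:260,185:265],(400,400))])[:,:,::-1])
E
```

```text
t: 7.85
eef_pos: [0.519, 0.2682, 0.102]
eef_rot: [[-0.916, 0.402, 0.001], [0.402, 0.916, 0.001], [-0.001, 0.001, -1.0]]
wrist_force: [0.5, 0.3, -0.9]
opening: 0.232
gripper_force: 39.2
t 7.85 pos [0.519  0.2682 0.102 ] shift cm [-0.02 -0.19  0.2 ] yaw 66.3 tilt [0.0009 0.0006] F [ 0.5  0.3 -0.9] open 0.232 grip 39.23115290701389 j [-51.  31.  27. 106. -18.  48.  51.]
[260 157] [270 162]
flange side (array([0.51978113, 0.26691279]), np.float64(0.015441515256091078)) want [0.5191, 0.2652]
pred px tip [265.63632974 164.76636663] flange bot [265.23306154 160.80107389]
```

View pics/c4.png

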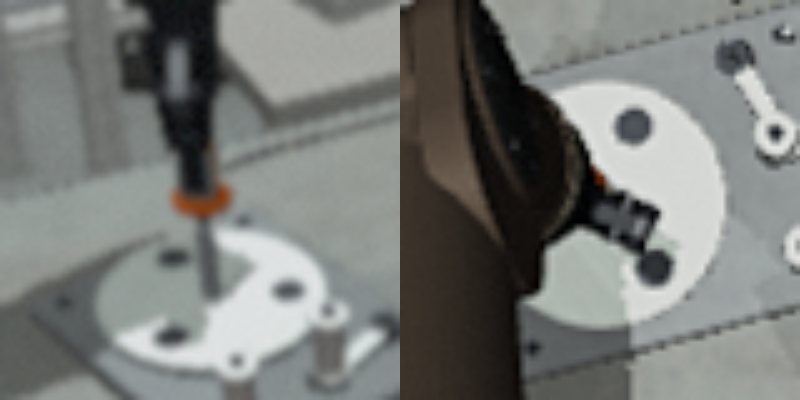

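```bash
python3 -m inch '[{"x":0,"y":-0.15,"z":0,"spin":0},{"x":0,"y":0,"z":0,"spin":0},{"x":0,"y":0,"z":0,"spin":0}]'
cat > m.py <<'E'
from h import *
L=[];Q=[]
for i in range(6):
    S=vision.grab_frame("side"); o=telemetry.get_obs(); L.append(o["eef_pos"]); z=.012
    h=blob(S,(220,100,320,200),(3,120,80),(20,255,255)); Q.append(circ(np.array([plane("side",p,o["eef_pos"][2]-.008) for p in h]))[0])
print("eef",np.mean(L,0).round(4),np.std(L,0).round(4),"flange",np.mean(Q,0).round(4),np.std(Q,0).round(4)); go([.5184,.2664,.036])
E
python3 m.py
```

```text
t: 8.25
eef_pos: [0.518, 0.2667, 0.1014]
eef_rot: [[-0.916, 0.402, 0.0], [0.402, 0.916, 0.0], [-0.0, 0.0, -1.0]]
wrist_force: [0.0, 0.4, -1.0]
opening: 0.23
gripper_force: 39.2
eef [0.518  0.2667 0.1013] [0. 0. 0.] flange [0.518  0.2643] [0.0001 0.0002]
t 8.55 pos [0.518  0.2667 0.1013] shift cm [-0.05 -0.01  6.53] yaw 66.3 tilt [-0.  0.] F [ 0.2 -0.1 -0.1] open 0.234 grip 39.23053711652756 j [-51.  31.  27. 106. -18.  47.  51.]
```

```bash
python3 -m inch '[{"x":-0.06,"y":0.05,"z":0.4,"spin":0},{"x":0,"y":0,"z":0.5,"spin":0},{"x":0,"y":0,"z":0.5,"spin":0},{"x":0,"y":0,"z":0.3,"spin":0},{"x":0,"y":0,"z":0.2,"spin":0},{"x":0,"y":0,"z":0.2,"spin":0},{"x":0,"y":0,"z":0.2,"spin":0},{"x":0,"y":0,"z":0,"spin":0},{"x":0,"y":0,"z":0,"spin":0},{"x":0,"y":0,"z":0,"spin":0}]'
python3 m.py
```

```text
t: 9.55
eef_pos: [0.5187, 0.2669, 0.0784]
eef_rot: [[-0.916, 0.402, -0.0], [0.402, 0.916, -0.0], [0.0, -0.0, -1.0]]
wrist_force: [0.1, 0.8, -0.1]
opening: 0.236
gripper_force: 39.2
eef [0.5187 0.2669 0.0784] [0. 0. 0.] flange [0.517  0.2639] [0.0004 0.0006]
t 9.85 pos [0.5187 0.2669 0.0784] shift cm [ 0.01 -0.06  4.24] yaw 66.3 tilt [ 0. -0.] F [-0.2 -1.  -0.6] open 0.231 grip 39.23563599586487 j [-50.  32.  26. 107. -19.  45.  52.]
```

No contact force with the flange already past the cone, so the bore is on the spindle. Continuing down.

```bash
python3 -m inch '[{"x":0,"y":0,"z":0.3,"spin":0},{"x":0,"y":0,"z":0.4,"spin":0},{"x":0,"y":0,"z":0.4,"spin":0},{"x":0,"y":0,"z":0.2,"spin":0},{"x":0,"y":0,"z":0,"spin":0},{"x":0,"y":0,"z":0,"spin":0}]'
python3 m.py
```

```text
t: 10.45
eef_pos: [0.5187, 0.2669, 0.0652]
eef_rot: [[-0.916, 0.402, -0.0], [0.402, 0.916, -0.0], [0.0, -0.0, -1.0]]
wrist_force: [-0.1, -0.7, -0.8]
opening: 0.229
gripper_force: 39.2
eef [0.5187 0.2668 0.0653] [0. 0. 0.] flange [0.5164 0.2652] [0.0004 0.0003]
t 10.75 pos [0.5187 0.2668 0.0653] shift cm [ 0.01 -0.05  2.93] yaw 66.3 tilt [-0.     -0.0001] F [-0.5 -1.3 -2. ] open 0.231 grip 39.218617267906666 j [-50.  33.  25. 107. -20.  43.  52.]
```

```bash
python3 -m inch '[{"x":0,"y":0,"z":0.4,"spin":0},{"x":0,"y":0,"z":0.5,"spin":0},{"x":0,"y":0,"z":0.5,"spin":0},{"x":0,"y":0,"z":0.5,"spin":0},{"x":0,"y":0,"z":0.4,"spin":0},{"x":0,"y":0,"z":0.3,"spin":0},{"x":0,"y":0,"z":0.1,"spin":0},{"x":0,"y":0,"z":0,"spin":0},{"x":0,"y":0,"z":0,"spin":0}]'
python3 m.py
```

```text
t: 11.65
eef_pos: [0.5187, 0.2668, 0.0383]
eef_rot: [[-0.916, 0.402, -0.0], [0.402, 0.916, -0.0], [0.0, -0.0, -1.0]]
wrist_force: [-0.8, -2.7, -1.4]
opening: 0.227
gripper_force: 39.2
eef [0.5187 0.2669 0.0383] [0. 0. 0.] flange [0.5193 0.2659] [0.0001 0.0001]
t 11.95 pos [0.5187 0.2669 0.0383] shift cm [ 0.01 -0.05  0.23] yaw 66.3 tilt [-0.0001 -0.0001] F [-1.5 -2.6 -1.2] open 0.229 grip 39.17343366891146 j [-49.  35.  24. 108. -21.  40.  53.]
```

```bash
python3 -m inch '[{"x":0,"y":-0.03,"z":0.1,"spin":0},{"x":0,"y":0,"z":0.1,"spin":0},{"x":0,"y":0,"z":0.05,"spin":0},{"x":0,"y":0,"z":0.05,"spin":0},{"x":0,"y":0,"z":0,"spin":0},{"x":0,"y":0,"z":0,"spin":0}]'
```

```text
t: 12.55
eef_pos: [0.5187, 0.2669, 0.036]
eef_rot: [[-0.916, 0.402, 0.0], [0.402, 0.916, 0.001], [0.0, 0.001, -1.0]]
wrist_force: [-4.2, -2.5, 8.8]
opening: 0.23
gripper_force: 40.2
```

Plate contact at TCP z = 0.036 (expected for seating), 9 N down. Releasing and rising.

```bash
python3 -m inch '[{"x":0,"y":0,"z":0,"spin":0},{"x":0,"y":0,"z":0,"spin":0},{"x":0,"y":0,"z":0,"spin":0},{"x":0,"y":0,"z":0,"spin":0},{"x":0,"y":0,"z":0,"spin":0}]' 60
python3 -m inch '[{"x":0,"y":0,"z":-0.5,"spin":0},{"x":0,"y":0,"z":-1.5,"spin":0},{"x":0,"y":0,"z":-3,"spin":0},{"x":0,"y":0,"z":-3,"spin":0},{"x":0,"y":0,"z":-3,"spin":0},{"x":0,"y":0,"z":-3,"spin":0},{"x":0,"y":0,"z":-3,"spin":0},{"x":0,"y":0,"z":-2,"spin":0}]'
python3 - <<'E'
from h import *
go([.4526,-.3043,.22])
S=vision.grab_frame("side")
h=blob(S,(220,100,320,200),(3,120,80),(20,255,255)); print(h.min(0),h.max(0))
for P in([.5191,.2652,.024],[.5191,.2652,.064],[.5191,.2652,.076]): print(px("side",P))
cv2.imwrite("pics/c5.png",cv2.resize(S[120:220,220:320],(600,600),interpolation=2)[:,:,::-1])
E
```

```text
t: 13.05
eef_pos: [0.5186, 0.2668, 0.0352]
eef_rot: [[-0.916, 0.402, 0.0], [0.402, 0.916, 0.0], [-0.0, 0.0, -1.0]]
wrist_force: [0.3, 0.8, -0.6]
opening: 0.6
gripper_force: 0.0
t: 13.85
eef_pos: [0.5193, 0.2666, 0.229]
eef_rot: [[-0.915, 0.403, 0.003], [0.403, 0.915, 0.002], [-0.002, 0.003, -1.0]]
wrist_force: [0.0, -0.1, 1.0]
opening: 0.599
gripper_force: 0.0
t 13.85 pos [0.5193 0.2666 0.229 ] shift cm [-16.88 -54.94   0.77] yaw 66.3 tilt [0.0028 0.0019] F [ 0.  -0.1  1. ] open 0.599 grip 0.0 j [-54.  22.  31.  98. -13.  63.  46.]
[262 168] [271 180]
[267.08059346 178.98088808]
[265.97758336 168.12313466]
[265.63632974 164.76636663]
```

View pics/c5.png

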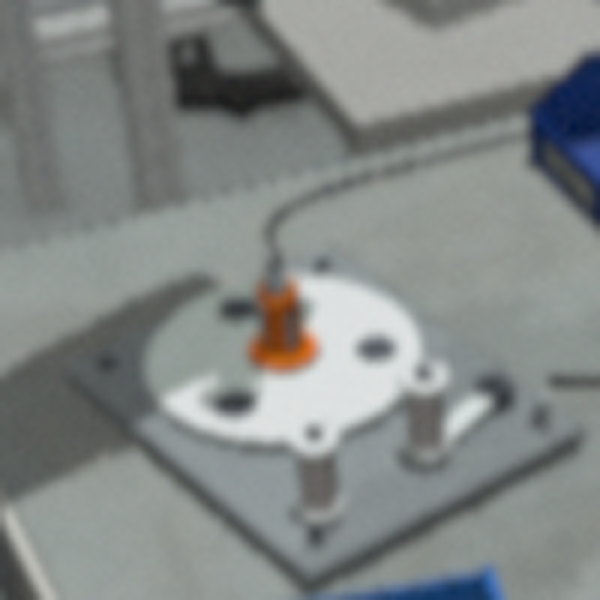

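The sleeve sits flat on the plate with the spindle standing out above it (side (267,165)–(267,179), matching the prediction). Now to the white roll, gripper fully open.

```bash
python3 -m inch '[{"x":-0.5,"y":-1.5,"z":0,"spin":0},{"x":-1.1,"y":-3.6,"z":0,"spin":0},{"x":-1.1,"y":-3.6,"z":0,"spin":0},{"x":-1.1,"y":-3.6,"z":0,"spin":0},{"x":-1.1,"y":-3.6,"z":0,"spin":0},{"x":-1.1,"y":-3.6,"z":0,"spin":0},{"x":-1.1,"y":-3.6,"z":0,"spin":0},{"x":-1.1,"y":-3.6,"z":0,"spin":0},{"x":-1.1,"y":-3.6,"z":0,"spin":0},{"x":-1.1,"y":-3.6,"z":0,"spin":0},{"x":-1.1,"y":-3.6,"z":0,"spin":0},{"x":-1.1,"y":-3.6,"z":0,"spin":0}]' 100
python3 -m inch '[{"x":-1.1,"y":-3.6,"z":0,"spin":0},{"x":-1.1,"y":-3.6,"z":0,"spin":0},{"x":-1.1,"y":-3.6,"z":0,"spin":0},{"x":-1.1,"y":-3.0,"z":0,"spin":0},{"x":0,"y":0,"z":0,"spin":0},{"x":0,"y":0,"z":0,"spin":0},{"x":0,"y":0,"z":0,"spin":0}]'
python3 - <<'E'
from h import *
go([.4526,-.3043,-.003])
S=vision.grab_frame("side")
W=((0,0,205),(180,40,255)); h=blob(S,(315,315,370,370),*W); print(circ(np.array([plane("side",p,.03) for p in h])))
E
```

```text
t: 15.1
eef_pos: [0.4666, -0.1624, 0.2248]
eef_rot: [[-0.915, 0.403, -0.001], [0.403, 0.915, 0.001], [0.001, -0.0, -1.0]]
wrist_force: [0.5, -0.4, -0.4]
opening: 0.998
gripper_force: 0.0
t: 15.8
eef_pos: [0.4529, -0.3033, 0.2248]
eef_rot: [[-0.916, 0.402, -0.001], [0.402, 0.916, 0.001], [0.001, 0.001, -1.0]]
wrist_force: [0.2, 0.3, 0.0]
opening: 0.998
gripper_force: 0.0
t 15.8 pos [ 0.4529 -0.3033  0.2248] shift cm [-0.05 -0.12 22.78] yaw 66.3 tilt [-0.0009  0.0012] F [0.2 0.3 0. ] open 0.998 grip 0.0 j [ -3.  21.  42. 104. -16.  61. 111.]
(array([ 0.45599767, -0.30808016]), np.float64(0.02905550910959368))
```

```bash
python3 -m inch '[{"x":-0.05,"y":-0.1,"z":2,"spin":0},{"x":0,"y":0,"z":4,"spin":0},{"x":0,"y":0,"z":4,"spin":0},{"x":0,"y":0,"z":4,"spin":0},{"x":0,"y":0,"z":3,"spin":0},{"x":0,"y":0,"z":1,"spin":0},{"x":0,"y":0,"z":0,"spin":0},{"x":0,"y":0,"z":0,"spin":0},{"x":0,"y":0,"z":0,"spin":0}]'
python3 - <<'E'
from h import *
go([.4526,-.3043,-.003])
S=vision.grab_frame("side")
cv2.imwrite("pics/c6.png",cv2.resize(S[260:380,280:420],(700,600),interpolation=2)[:,:,::-1])
E
```

```text
t: 16.75
eef_pos: [0.4546, -0.3059, 0.047]
eef_rot: [[-0.916, 0.402, 0.003], [0.402, 0.916, -0.001], [-0.003, 0.0, -1.0]]
wrist_force: [0.4, 0.4, -0.0]
opening: 1.001
gripper_force: 0.0
t 16.75 pos [ 0.4546 -0.3059  0.047 ] shift cm [0.26 0.07 4.99] yaw 66.3 tilt [ 0.0025 -0.0011] F [ 0.4  0.4 -0. ] open 1.001 grip 0.0 j [  5.  34.  33. 114. -28.  40. 122.]
```

View pics/c6.png

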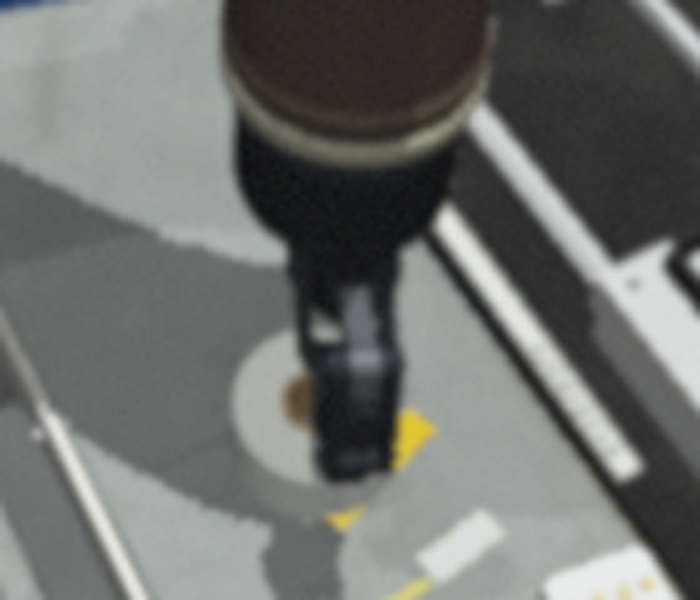

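```bash
python3 - <<'E'
from h import *
go([.4526,-.3043,-.003])
o=telemetry.get_obs(); p=o["eef_pos"]; R=o["eef_rot"]
for d in(.0425,.057): print(px("side",p-d*R[:,1]-.013*R[:,2]))
print("roll",px("side",[.4522,-.3054,.03]), px("side",[.4526,-.3043,.03]))
S=vision.grab_frame("side")
h=blob(S,(320,315,370,370),(0,0,125),(180,40,190)); print(h.min(0),h.max(0))
E
```

```text
t 16.8 pos [ 0.4546 -0.3059  0.0469] shift cm [0.26 0.07 4.98] yaw 66.3 tilt [ 0.0025 -0.001 ] F [-0.1  0.8 -0.5] open 1.005 grip 0.0 j [  5.  34.  33. 114. -28.  40. 122.]
[347.56949904 352.55499678]
[348.58797074 360.21090414]
roll [342.82290001 340.13852079] [342.71519554 339.59207287]
[347 315] [369 369]
```

The near finger shows at about (351,354), the roll's hole at about (341,341); by TCP reading a 2.6 mm shift along tool x is needed. Correcting while descending.

```bash
python3 -m inch '[{"x":0.25,"y":0.05,"z":0,"spin":0},{"x":0,"y":0,"z":1.5,"spin":0},{"x":0,"y":0,"z":2,"spin":0},{"x":0,"y":0,"z":1,"spin":0},{"x":0,"y":0,"z":0.4,"spin":0},{"x":0,"y":0,"z":0,"spin":0},{"x":0,"y":0,"z":0,"spin":0},{"x":0,"y":0,"z":0,"spin":0}]'
python3 -c "
from h import *
go([.4526,-.3043,-.003])"
```

```text
t: 17.65
eef_pos: [0.4518, -0.3043, -0.0032]
eef_rot: [[-0.916, 0.402, 0.001], [0.402, 0.916, -0.0], [-0.001, -0.0, -1.0]]
wrist_force: [0.7, 0.4, 0.0]
opening: 1.001
gripper_force: 0.0
t 17.65 pos [ 0.4518 -0.3043 -0.0032] shift cm [-0.08  0.03 -0.02] yaw 66.3 tilt [ 0.0008 -0.0004] F [0.7 0.4 0. ] open 1.001 grip 0.0 j [  8.  38.  29. 115. -32.  34. 125.]
```

```bash
python3 -m inch '[{"x":-0.08,"y":0,"z":0,"spin":0},{"x":0,"y":0,"z":0,"spin":0},{"x":0,"y":0,"z":0,"spin":0},{"x":0,"y":0,"z":0,"spin":0},{"x":0,"y":0,"z":0,"spin":0},{"x":0,"y":0,"z":0,"spin":0}]' 50 60
python3 -c "
from h import *
go([.4526,-.3043,-.003])"
```

```text
t: 18.25
eef_pos: [0.4527, -0.3045, -0.0028]
eef_rot: [[-0.916, 0.402, 0.001], [0.402, 0.916, -0.0], [-0.001, 0.0, -1.0]]
wrist_force: [-1.0, 1.2, 9.3]
opening: 0.751
gripper_force: 64.4
t 18.25 pos [ 0.4527 -0.3045 -0.0028] shift cm [0.02 0.02 0.02] yaw 66.3 tilt [ 0.0013 -0.0002] F [-1.   1.2  9.3] open 0.751 grip 64.41463326103985 j [  8.  38.  29. 115. -32.  34. 125.]
```

```bash
python3 -m inch '[{"x":0,"y":0,"z":-0.5,"spin":0},{"x":0,"y":0,"z":-1,"spin":0},{"x":0,"y":0,"z":-2,"spin":0},{"x":0,"y":0,"z":-3,"spin":0},{"x":0,"y":0,"z":-3,"spin":0},{"x":0,"y":0,"z":-3,"spin":0},{"x":0,"y":0,"z":-2,"spin":0},{"x":0,"y":0,"z":-1,"spin":0},{"x":0,"y":0,"z":-0.5,"spin":0},{"x":0,"y":0,"z":0,"spin":0},{"x":0,"y":0,"z":0,"spin":0},{"x":0,"y":0,"z":0,"spin":0}]'
python3 - <<'E'
from h import *
go([.5192,.2664,.157])
S=vision.grab_frame("side");cv2.imwrite("pics/c7.png",cv2.resize(S[210:330,270:410],(700,600),interpolation=2)[:,:,::-1])
E
```

```text
t: 19.45
eef_pos: [0.4516, -0.304, 0.1553]
eef_rot: [[-0.916, 0.402, -0.002], [0.402, 0.916, 0.001], [0.002, -0.0, -1.0]]
wrist_force: [0.4, -0.2, -0.1]
opening: 0.748
gripper_force: 66.1
t 19.45 pos [ 0.4516 -0.304   0.1553] shift cm [16.76 54.94 -0.14] yaw 66.3 tilt [-0.0016  0.0007] F [ 0.4 -0.2 -0.1] open 0.748 grip 66.08813011553138 j [ -0.  25.  40. 109. -20.  53. 115.]
```

View pics/c7.png

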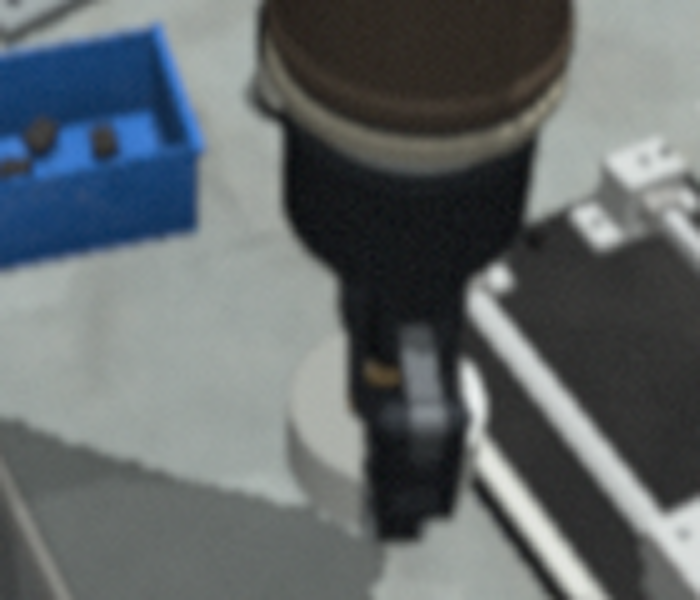

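The roll is lifted and level in the fingers (rim spans about (328–367) × (278–316)). Carrying it over at an underside height of about 0.158 m.

```bash
python3 -m inch '[{"x":0.3,"y":1,"z":0,"spin":0},{"x":0.6,"y":2,"z":0,"spin":0},{"x":0.9,"y":3,"z":0,"spin":0},{"x":0.9,"y":3,"z":0,"spin":0},{"x":0.9,"y":3,"z":0,"spin":0},{"x":0.9,"y":3,"z":0,"spin":0},{"x":0.9,"y":3,"z":0,"spin":0},{"x":0.9,"y":3,"z":0,"spin":0},{"x":0.9,"y":3,"z":0,"spin":0},{"x":0.9,"y":3,"z":0,"spin":0},{"x":0.9,"y":3,"z":0,"spin":0},{"x":0.9,"y":3,"z":0,"spin":0}]'
python3 -m inch '[{"x":0.9,"y":3,"z":0,"spin":0},{"x":0.9,"y":3,"z":0,"spin":0},{"x":0.9,"y":3,"z":0,"spin":0},{"x":0.9,"y":3,"z":0,"spin":0},{"x":0.9,"y":3,"z":0,"spin":0},{"x":0.9,"y":3,"z":0,"spin":0},{"x":0.9,"y":2,"z":0,"spin":0},{"x":0.5,"y":1.5,"z":0,"spin":0},{"x":0.2,"y":0.5,"z":0,"spin":0},{"x":0,"y":0,"z":0,"spin":0},{"x":0,"y":0,"z":0,"spin":0},{"x":0,"y":0,"z":0,"spin":0}]'
python3 -c "
from h import *
go([.5192,.2664,.100])"
```

```text
t: 20.7
eef_pos: [0.4938, 0.0396, 0.1561]
eef_rot: [[-0.916, 0.402, -0.0], [0.402, 0.916, 0.0], [0.0, 0.0, -1.0]]
wrist_force: [1.2, 0.4, -0.3]
opening: 0.744
gripper_force: 66.1
t: 21.9
eef_pos: [0.5188, 0.2657, 0.1565]
eef_rot: [[-0.915, 0.404, 0.0], [0.404, 0.915, -0.0], [-0.0, -0.0, -1.0]]
wrist_force: [0.1, -0.1, -1.2]
opening: 0.742
gripper_force: 66.1
t 21.9 pos [0.5188 0.2657 0.1565] shift cm [-0.    0.08  5.65] yaw 66.2 tilt [ 0.0001 -0.0003] F [ 0.1 -0.1 -1.2] open 0.742 grip 66.09423369169235 j [-57.  28.  36. 104. -20.  55.  53.]
```

```bash
python3 -m inch '[{"x":0,"y":0.08,"z":0.5,"spin":0},{"x":0,"y":0,"z":1,"spin":0},{"x":0,"y":0,"z":1.5,"spin":0},{"x":0,"y":0,"z":1.5,"spin":0},{"x":0,"y":0,"z":1,"spin":0},{"x":0,"y":0,"z":0.5,"spin":0},{"x":0,"y":0,"z":0.5,"spin":0},{"x":0,"y":0,"z":0,"spin":0},{"x":0,"y":0,"z":0,"spin":0},{"x":0,"y":0,"z":0,"spin":0},{"x":0,"y":0,"z":0,"spin":0}]'
python3 - <<'E'
from h import *
go([.5192,.2664,.0833])
S=vision.grab_frame("side")
h=blob(S,(220,110,320,200),(3,120,80),(20,255,255)); print("sleeve",h.min(0),h.max(0))
k=cv2.resize(S[110:210,220:320],(600,600),interpolation=2).copy()
for z in(.086,.116):
    pts=[px("side",[.5191+.033*np.cos(a),.2652+.033*np.sin(a),z]) for a in np.linspace(0,6.28,60)]
    for p in pts: cv2.circle(k,tuple(np.int32((p-[220,110]+.5)*6)),1,(255,0,0),-1)
cv2.imwrite("pics/c8.png",k[:,:,::-1])
E
```

```text
t: 23.0
eef_pos: [0.5192, 0.2681, 0.0918]
eef_rot: [[-0.916, 0.402, 0.001], [0.402, 0.916, 0.001], [-0.0, 0.001, -1.0]]
wrist_force: [-0.1, 0.3, -1.5]
opening: 0.749
gripper_force: 66.1
t 23.0 pos [0.5192 0.2681 0.0918] shift cm [-0.07 -0.16  0.85] yaw 66.3 tilt [0.0007 0.0005] F [-0.1  0.3 -1.5] open 0.749 grip 66.09570685308427 j [-55.  33.  33. 107. -23.  47.  56.]
sleeve [262 169] [272 180]
```

View pics/c8.png

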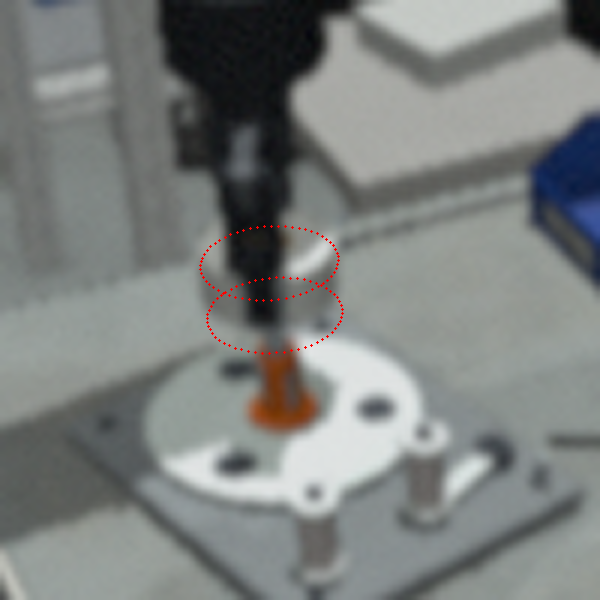

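The held roll sits inside the drawn target rim in columns (about 253–277) and about 8 mm above it, still clear of the tip. Final lowering and trim.

```bash
python3 -m inch '[{"x":-0.07,"y":-0.16,"z":0.2,"spin":0},{"x":0,"y":0,"z":0.3,"spin":0},{"x":0,"y":0,"z":0.3,"spin":0},{"x":0,"y":0,"z":0,"spin":0},{"x":0,"y":0,"z":0,"spin":0},{"x":0,"y":0,"z":0,"spin":0},{"x":0,"y":0,"z":0,"spin":0},{"x":0,"y":0,"z":0,"spin":0}]'
python3 - <<'E'
from h import *
go([.5192,.2664,.0833])
S=vision.grab_frame("side")
k=cv2.resize(S[120:200,225:305],(600,600),interpolation=2).copy()
for z in(.086,.116):
    for a in np.linspace(0,6.28,40):
        p=px("side",[.5191+.033*np.cos(a),.2652+.033*np.sin(a),z]); cv2.circle(k,tuple(np.int32((p-[225,120]+.5)*7.5)),1,(255,0,0),-1)
cv2.imwrite("pics/c9.png",k[:,:,::-1])
E
```

```text
t: 23.85
eef_pos: [0.519, 0.2662, 0.0834]
eef_rot: [[-0.916, 0.402, 0.0], [0.402, 0.916, 0.0], [-0.0, 0.0, -1.0]]
wrist_force: [0.3, 0.7, -1.4]
opening: 0.746
gripper_force: 66.1
t 23.85 pos [0.519  0.2662 0.0834] shift cm [-0.01  0.02  0.01] yaw 66.3 tilt [0.0002 0.0001] F [ 0.3  0.7 -1.4] open 0.746 grip 66.0955310286954 j [-55.  33.  32. 107. -24.  46.  56.]
```

View pics/c9.png

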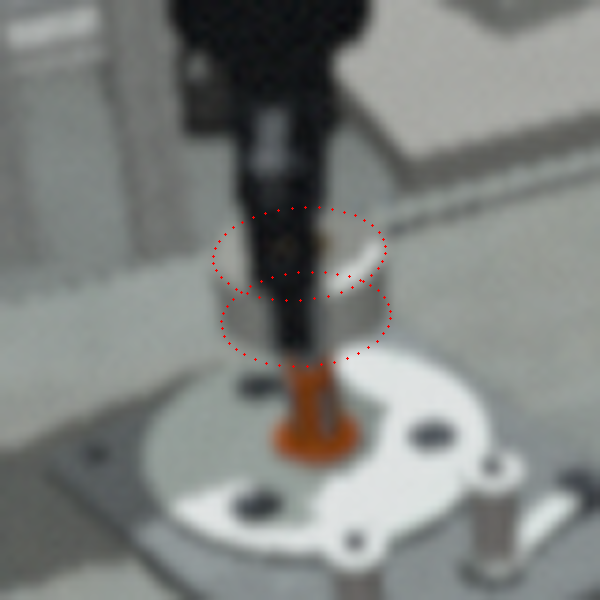

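The roll fills the target outline: level, centred over the spindle, underside about 1 cm above the tip and clear of the sleeve. Handing in.

```bash
python3 -c "
from cell import bot
print(bot.sign_off())"
```

```text
the job is handed in; nothing more can be done
None
```

The sleeve is seated flange-down on the reel plate and released, and the white roll is held level and centred over the spindle, about 1 cm above the tip; I handed it in at about 24 s, without a final look at the bin, ink bottle and yellow roll, which the carry path was planned to clear.

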